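# Stack and bolt a gauge tray

### The job

Lift the loose grey tray by its bar handle, keep it level, and lower it onto the tray fixed on the plywood stand until all four feet drop into the corner sockets and it sits fully down; only then push the stand's locking bolt all the way in, and let go. The lower tray may be clamped up to a centimetre off the stand's centre, so lower slowly and feel for the sockets with a light pressure of about 5 to 10 newtons (never over 50) and do not force or drop the tray. Leave the other things on the bench where they are.

Things in the scene. Friction and masses are not known exactly. Their poses are not given: they have to be found in the camera images.
- tray_bar (a point): Centre of the bar handle of the loose grey tray. x across the bar, y along it, z up. The bar is 14 mm thick in x, 20 mm high, 90 mm clear between its uprights; its centre is 85 mm above the tips of the tray's feet and 40 mm above the tray's walls. Mass 0.3 to 0.5 kg, balanced under the bar.
- tray: The loose tray, 110 (x) x 162 (y) mm; origin midway between the tips of its four round feet at x = +-40, y = +-66 mm; axes as the bar's. Feet 12 mm in diameter, lower edge chamfered 0.75 mm, 9 mm below the tray's underside. Fits the lower tray either way round (half a turn). A slot 42 mm wide for the bolt in the middle of both long walls.
- stand: Fixed plywood stand with the lower tray on it and a bolt at its -x side. Origin at bench level under the nominal centre of the lower tray; x from bolt to tray, y along the tray's long side, z up. The lower tray is parallel to the stand but clamped in slotted holes, up to 7 mm off in x and up to 10 mm in y, direction and amount not measured.
- socket_plane (a point): Point on the stand's z axis, level with the flat tops of the lower tray's four corner blocks, 57 mm above the bench; axes as the stand's. Blocks 30 x 38 mm (x, y) at x = +-40, y = +-66 mm from the lower tray's own centre; in each a central square socket 15 mm wide, 13 mm deep, with a plain edge. Bar centre: 142 mm above the bench with the feet on the tops, 133 mm when seated.
- bolt (a joint): Travel of the locking bolt, m: 0 to 0.002 at the start (out), 0.028 fully in (hard stop). It slides along the stand's +x with about 2 N of friction and stays where it is left. Its tongue enters the slot of the seated upper tray; it strikes the tray's edge if the tray is not down.
- bolt_post (a point): Middle of the bolt's upright black thumb post, 85 mm above the bench, 98 mm from the stand's origin towards its -x when the bolt is at 0 (moves with it). The post is 12 mm thick in x, 22 mm wide in y, from 66 to 100 mm above the bench; push it towards the stand's +x. Behind it is free space down to the pedestal's guides, 68 mm above the bench.
- brass_weight_100: Bystander, loose: brass knob weight, 27 mm wide, 34 mm tall; origin at its underside. Leave it alone.
- relay_block: Bystander, loose: small clear relay, 22x30x26 mm; origin at its underside. Leave it alone.
- flux_tin: Bystander, loose: round yellow tin, 54 mm wide, 20 mm tall; origin at its underside. Leave it alone.
- brass_weight_50: Bystander, loose: small brass knob weight, 22 mm wide, 28 mm tall; origin at its underside. Leave it alone.
- desolder_pump: Bystander, loose: blue pump lying on the bench, 179 mm long, 26 mm thick; origin at its underside. Leave it alone.

How it is judged:
By the outcome, as a careful person would: the job done as asked, in the order asked, and still so for the second after the job is handed in, with the robot touching nothing.
It also fails if it takes over 72 s, if anything falls off the work surface, if the arm or the gripper's body presses on something with over 40 N, if the wrist force passes 120 N, or if a joint passes its speed limit or range.

### The arm

A 6-joint arm with a two-finger parallel gripper is mounted at the origin on a cart in front of the work surface, level with it; the furniture and walls round the work are solid. World frame = base frame: x ahead of the robot, y to its left, z up, the work surface at z = 0. Lengths are in m, angles in degrees, forces in N, time in s.
With the tool pointing down it reaches from about 0.3 to 0.75 m from the base axis. Payload 8.5 kg.
Tool frame: the origin (TCP) lies midway between the tips of the shut fingers; the grasp point (between the pads) lies 19 mm behind it (env.tcp_to_grasp is the z of the grasp point in the tool frame, in m); z points along the fingers, y is the line along which they close (so a half turn about z gives the same grasp; the last joint's range is limited). The gripper opens to 85 mm and grips with 20 to 120 N. Pads are 22 mm wide; open, the fingers measure 114 mm over their backs; the gripper's body (76 mm by 85 mm) begins 54 mm behind the grasp point. The pads swing forward as they close: fully open they stand 13 mm farther back than shut.
Start: joints at [-86.763, 21.807, 74.336, -0, 83.858, -12.336], TCP at [0.148, -0.53, 0.231] pointing down, gripper open.
Joint ranges: [-178.18, 178.18], [-50.72, 133.34], [12.68, 142.11], [-81.47, 261.47], [9.98, 163.14], [-165.26, 165.26]. Speed limits (degrees/s): [136.94, 136.94, 180, 180, 180, 180].

### API

Orientations are given as a 3x3 rotation matrix whose columns are the frame's x, y, z axes.
In Python, from rig import env, imaging, job, models gives the robot as it stands. The module is installed in compiled form; this text tells all that it offers.
- The arm moves only by the tool jog_arm, never from a script. Its argument "plan" is text: rows parted by semicolons, each of 7 numbers parted by spaces: the turn, a rotation vector about the tool's x, y, z in degrees, then the shift along the tool's x, y, z in cm, then the closure in counts, from 0 (fully open) to 255 (shut). In form: rx ry rz x y z claw; .... A call has 1 to 10 rows; each row shifts and turns the commanded pose from where the row before left it, along the tool's axes as they then stand; what a row does not reach is not made up. A row lasts 1/12 s, in which the tool goes at most 41.7 mm and 7.16 degrees, less where a joint would pass 70% of its speed; a pose out of reach is approached as far as the arm can. A call with a gripper value outside its range is refused whole. The fingers move at their own pace and stop on an object; "grip_force" is the grip in N (left out, the last holds). Time passes only in rows, so rows that do not move let the fingers close. It gives the time, the measured TCP pose, the force, the opening and the grip force at its end, in the units of the state.
- env.observe(): the state, without advancing time (a new reading comes with each control period).
- imaging.get_image(name): name is "scene" or "top"; returns a dict with "pixels" (480x640x3 uint8, red, green, blue), "depth" (480x640 float32, m along the optical axis (not along the pixel's ray), 0 where there is no reading), "fov_y" (degrees; the focal length in pixels is half the picture's height over the tangent of half this angle, whatever the lens; pixels are square), "cx", "cy" (the principal point, pixels), "world_from_camera" (4x4, takes a point from camera to world coordinates). Camera axes: x right, y down, z forward; pixel columns grow to the right and rows downward; lengths in m; the calibration is good to about 2 mm. A picture is of the moment at which its call begins.
- job.close_job(): hands the job in; it is judged then, once.
Trained networks look in the newest picture that a camera, given by its name, has taken for a name from the list of things; names that differ only in an ending like _2 or _b are one class to them, and where a whole thing is asked for, a point or a joint stands for the part that bears it (a point fixed in the world has none). Each returns a list of dicts, best first, with "confidence" (0 to 1); they miss things now and then, are a little off and sometimes report something else, mostly with a low value. They report only what shows in the picture. A call takes as long as a camera call.
- models.outline_of(camera, query): "region" (480x640 bool, what is visible of it) and "bbox" ([centre column, centre row, width, height] in pixels, round what is visible of it).
- models.tip_of(camera, query): "at" ([column, row] in pixels: a listed point, or the origin of a listed thing).
The state is a dict: "time_s": time; "q": joint angles; "qvel": joint speeds; "joint_efforts": joint torques, N m; "position": TCP position; "tool_rot": TCP orientation; "ft_force": force on the tool from outside, world axes, zero at the start; "wrist_torque": the same for the moment, N m; "grip_width": finger opening in m; "gripper_force": force on a finger pad.
Only numpy, scipy, OpenCV 4.12 (cv2) and the standard library are available. Lean on these libraries where they do the work, as an engineer would, in place of code of your own. Each camera call takes 0.05 s, during which the arm holds its last target. There are 200 camera calls.

## Working session

There is one attempt and no reset: what is moved stays moved. The work goes in short steps, Python scripts to look and compute and a tool call to move; the robot and the scene stay as the last step left them, time stands still between calls to the robot, and variables do not carry over. Pictures are saved under pics/ and viewed, at most 10 in all, crops included, and the job is handed in when it is done.

Besides the shell and the picture viewer there is one more tool, called by a JSON object that holds its "name" and its "arguments", one argument or row to a line. jog_arm: Moves the arm, as the interface text tells. Its arguments: {"type":"object","properties":{"plan":{"type":"string"},"grip_force":{"type":"number"}},"required":["plan"]}

```bash
mkdir -p pics; cat > h.py <<'E'
import numpy as np, cv2
from rig import env, imaging, job, models
def cam(n):
    d=imaging.get_image(n); d['f']=240/np.tan(np.radians(d['fov_y']/2)); return d
def save(d,p): cv2.imwrite(p,cv2.cvtColor(d['pixels'],cv2.COLOR_RGB2BGR))
def cloud(d):
    v,u=np.mgrid[:480,:640]; z=d['depth']
    P=np.stack([(u-d['cx'])/d['f']*z,(v-d['cy'])/d['f']*z,z],-1)
    T=d['world_from_camera']; W=P@T[:3,:3].T+T[:3,3]; W[z==0]=np.nan; return W
def ray(d,uv):
    r=np.array([(uv[0]-d['cx'])/d['f'],(uv[1]-d['cy'])/d['f'],1]); T=d['world_from_camera']
    return T[:3,3],T[:3,:3]@r
def at_z(d,uv,z):
    o,r=ray(d,uv); return o+r*(z-o[2])/r[2]
def tri(a,b):
    (o,r),(p,s)=a,b; k=np.linalg.lstsq(np.stack([r,-s],1),p-o,rcond=None)[0]
    A=o+k[0]*r;B=p+k[1]*s; return (A+B)/2,np.linalg.norm(A-B)
E
cat > a.py <<'E'
from h import *
np.set_printoptions(precision=4,suppress=True)
D={n:cam(n) for n in('scene','top')}
for n,d in D.items(): save(d,f'pics/{n}0.png'); print(n,d['fov_y'],d['world_from_camera'])
for q in('tray_bar','tray','stand','socket_plane','bolt_post'):
    R={}
    for n in D:
        t=models.tip_of(n,q)
        print(q,n,[(np.round(x['at'],1),round(x['confidence'],2)) for x in t[:3]])
        if t: R[n]=ray(D[n],t[0]['at'])
    if len(R)==2: print('  tri',tri(R['scene'],R['top']))
s=env.observe(); print(s['position'],s['tool_rot'],s['time_s'],s['grip_width'],env.tcp_to_grasp)
E
python3 a.py
```

```text
scene 42.38110550376181 [[ 0.5486 -0.4399  0.711  -0.2322]
 [-0.836  -0.3012  0.4586 -0.4286]
 [ 0.0124 -0.846  -0.533   0.6347]
 [ 0.      0.      0.      1.    ]]
top 56.04286848041013 [[ 0.0117 -0.9988  0.0477  0.4241]
 [-0.9996 -0.0104  0.0276  0.0386]
 [-0.0271 -0.048  -0.9985  0.9323]
 [ 0.      0.      0.      1.    ]]
tray_bar scene [(array([239.7, 181.7]), 0.97)]
tray_bar top [(array([209.2, 178.6]), 0.57)]
  tri (array([0.573 , 0.2819, 0.088 ]), np.float64(0.0011650910191204436))
tray scene []
tray top [(array([219.4, 184.5]), 0.92)]
stand scene [(array([445.9, 303.8]), 0.63)]
stand top [(array([433.2, 194.7]), 0.68)]
  tri (array([ 0.5594, -0.1617, -0.0034]), np.float64(0.001468191765663039))
socket_plane scene [(array([451.4, 276.5]), 0.93)]
socket_plane top [(array([441.1, 190.9]), 0.85)]
  tri (array([ 0.5586, -0.1645,  0.054 ]), np.float64(0.0009812591034588916))
bolt_post scene [(array([443.1, 296.7]), 0.65)]
bolt_post top [(array([451. , 240.7]), 0.75)]
  tri (array([ 0.4636, -0.1823,  0.0808]), np.float64(0.013198237123192465))
[ 0.1476 -0.5298  0.2313] [[ 0.9633  0.2685  0.    ]
 [ 0.2685 -0.9633  0.    ]
 [ 0.     -0.     -1.    ]] 0.6 0.08537557257466219 -0.0187
```

View pics/scene0.png

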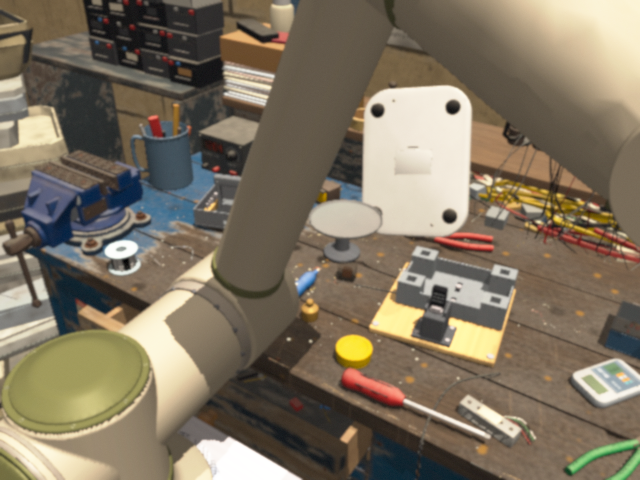

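View pics/top0.png

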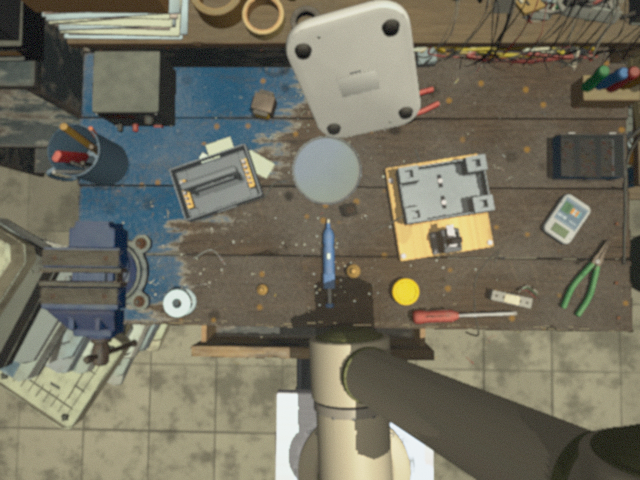

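The scene view shows the stand at about (455,300), with the bolt towards the robot. A round plate (345,215) and a white box (415,160) stand near the path. The top view shows the loose tray at (217,182), its bar along its long side, and the lower tray at (445,188). The bolt post is near (447,238).

```bash
cat > b.py <<'E'
from h import *
np.set_printoptions(precision=4,suppress=True)
d=cam('top'); W=cloud(d)
def reg(u0,u1,v0,v1,z0,z1):
    S=W[v0:v1,u0:u1].reshape(-1,3); return S[(S[:,2]>z0)&(S[:,2]<z1)]
def rect(S):
    (c,s,a)=cv2.minAreaRect((S[:,:2]*1000).astype(np.float32)); return np.round(c,1),np.round(s,1),round(a,2),len(S)
print('bench z',np.nanmedian(reg(200,300,260,300,-.05,.05)[:,2]))
for z in((.03,.06),(.075,.11)): S=reg(165,270,138,225,*z); print('tray',z,rect(S),np.median(S,0))
S=reg(384,500,148,265,.004,.03);print('stand ply',rect(S),np.median(S[:,2]))
S=reg(390,500,148,228,.048,.064);print('blocks',rect(S),np.median(S,0))
m=np.zeros((480,640),np.uint8); m[148:228,390:500]=((W[148:228,390:500,2]>.048)&(W[148:228,390:500,2]<.066))
n,L,st,_=cv2.connectedComponentsWithStats(m)
for i in range(1,n):
    if st[i,4]>25: print(st[i],rect(W[L==i]),np.median(W[L==i],0))
for q in((285,365,130,210),(280,430,0,140),(384,500,225,265)):
    S=reg(*q,.03,.6); print('obs',q,S[:,2].max(),S.min(0),S.max(0))
S=reg(425,470,222,255,.085,.12);print('post',rect(S),np.median(S,0))
img=d['pixels'][:,:,::-1]
cv2.imwrite('pics/crop1.png',np.hstack([cv2.resize(img[140:270,380:510],(520,520),interpolation=2),cv2.resize(img[135:230,165:270],(0,0),fx=2.6,fy=520/95,interpolation=2)]))
E
python3 b.py
```

```text
bench z -0.0004393513787794845
tray (0.03, 0.06) (array([574.2, 283.9]), array([111.6, 162.5]), 19.42, 1034) [0.576 0.292 0.041]
tray (0.075, 0.11) (array([574.4, 283.3]), array([ 15.8, 111.3]), 19.66, 523) [0.5732 0.282  0.0934]
stand ply (array([ 533., -175.]), array([236.3, 230.5]), 89.42, 6950) 0.014908810587028032
blocks (array([ 562.4, -171.9]), array([110.4, 171.3]), 9.59, 1125) [ 0.5743 -0.2114  0.0566]
[464 154  23  19 293] (array([ 612.7, -230. ]), array([30.7, 39.3]), 9.7, 293) [ 0.6119 -0.2301  0.0566]
[397 165  23  19 276] (array([590.5, -99.8]), array([30.9, 38.3]), 9.95, 276) [ 0.5904 -0.0992  0.0567]
[471 195  23  19 283] (array([ 533.8, -243.6]), array([30. , 39.5]), 9.74, 283) [ 0.5331 -0.2417  0.0568]
[404 206  23  18 270] (array([ 511.8, -113.2]), array([30. , 38.7]), 9.66, 270) [ 0.5115 -0.1132  0.0565]
obs (285, 365, 130, 210) 0.07472317883889346 [ 0.5282 -0.0055  0.03  ] [0.6846 0.1259 0.0747]
obs (280, 430, 0, 140) 0.27302800004549754 [ 0.6547 -0.1453  0.03  ] [0.8951 0.1574 0.273 ]
obs (384, 500, 225, 265) 0.10325066895860191 [ 0.4375 -0.1996  0.03  ] [ 0.491  -0.1598  0.1033]
post (array([ 460. , -179.7]), array([12.4, 21.6]), 10.1, 89) [ 0.4593 -0.1789  0.0989]
```

View pics/crop1.png

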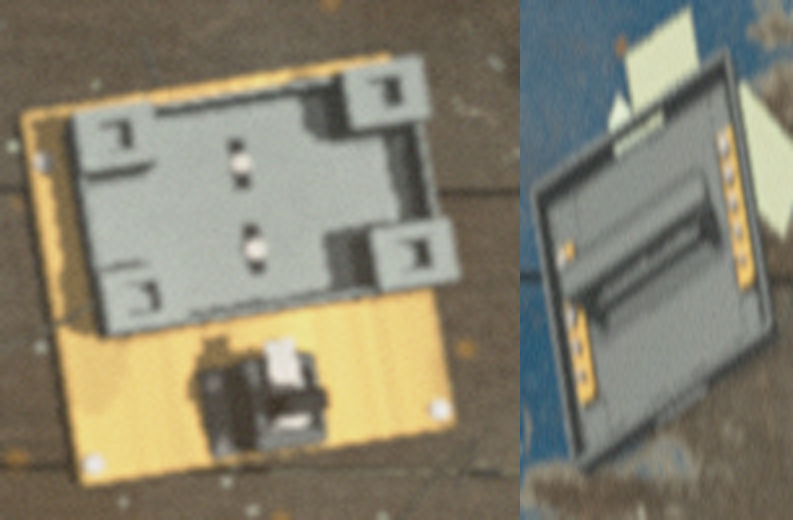

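The crop shows all four lower-tray sockets clearly, plus the bolt post and the loose tray's bar. From the cloud:

| Item | Position (mm) | Yaw |
|---|---|---|
| Loose tray bar | (574.3, 283.6) | 19.5° |
| Lower tray | (562.2, -171.7) | 9.75° |

First move: turn the tool, then cross over to the tray.

{"name": "jog_arm", "arguments": {
  "plan": "0 0 -7 0 0 0 0;0 0 -7 0 0 0 0;0 0 -7 0 0 0 0;0 0 -7 0 0 0 0;0 0 -7 0 0 0 0;0 0 -7 0 0 0 0;0 0 -7 0 0 0 0;0 0 -7 0 0 0 0;0 0 -7 0 0 0 0;0 0 -7 0 0 0 0"
}}

```text
time_s: 1.48
position: [0.1477, -0.5298, 0.2313]
tool_rot: [[0.071, 0.997, 0.0], [0.997, -0.071, -0.0], [-0.0, 0.0, -1.0]]
ft_force: [0.9, 0.1, -0.0]
grip_width: 0.0853
gripper_force: 0.0
```

{"name": "jog_arm", "arguments": {
  "plan": "0 0 -6 0 0 0 0;0 0 -6 0 0 0 0;0 0 -6 0 0 0 0;0 0 -6 0 0 0 0;0 0 0 2.6 2.8 0 0;0 0 0 2.6 2.8 0 0;0 0 0 2.6 2.8 0 0;0 0 0 2.6 2.8 0 0;0 0 0 2.6 2.8 0 0;0 0 0 2.6 2.8 0 0"
}}

```text
time_s: 2.32
position: [0.2541, -0.3248, 0.2314]
tool_rot: [[-0.334, 0.942, 0.0], [0.942, 0.334, -0.0], [-0.0, 0.0, -1.0]]
ft_force: [1.1, 0.2, 0.3]
grip_width: 0.0857
gripper_force: 0.0
```

{"name": "jog_arm", "arguments": {
  "plan": "0 0 0 2.6 2.8 0 0;0 0 0 2.6 2.8 0 0;0 0 0 2.6 2.8 0 0;0 0 0 2.6 2.8 0 0;0 0 0 2.6 2.8 0 0;0 0 0 2.6 2.8 0 0;0 0 0 2.6 2.8 0 0;0 0 0 2.6 2.8 0 0;0 0 0 2.6 2.8 0 0;0 0 0 0 0 0 0"
}}

```text
time_s: 3.15
position: [0.4142, -0.0166, 0.2315]
tool_rot: [[-0.341, 0.94, 0.001], [0.94, 0.341, 0.001], [0.001, 0.002, -1.0]]
ft_force: [0.2, -0.6, -0.5]
grip_width: 0.0856
gripper_force: 0.0
```

{"name": "jog_arm", "arguments": {
  "plan": "0 0 0 2.55 2.79 0 0;0 0 0 2.55 2.79 0 0;0 0 0 2.55 2.79 0 0;0 0 0 2.55 2.79 0 0;0 0 0 2.55 2.79 0 0;0 0 0 2.55 2.79 0 0;0 0 0 2.55 2.79 0 0;0 0 0 2.55 2.79 0 0;0 0 0 2.55 2.79 0 0;0 0 0 0 0 0 0"
}}

```text
time_s: 3.98
position: [0.5739, 0.2832, 0.2297]
tool_rot: [[-0.339, 0.941, -0.0], [0.941, 0.339, 0.001], [0.001, -0.0, -1.0]]
ft_force: [0.8, 0.2, -1.0]
grip_width: 0.0854
gripper_force: 0.0
```

```bash
cat > c.py <<'E'
from h import *
np.set_printoptions(precision=4,suppress=True)
d=cam('top');save(d,'pics/top2.png'); s=env.observe(); print(s['position'],s['tool_rot'],s['q'],s['ft_force'])
d=cam('scene');save(d,'pics/scene2.png')
t=models.tip_of('scene','tray_bar'); print([(np.round(x['at'],1),x['confidence'],at_z(d,x['at'],.085)) for x in t])
W=cloud(d);S=W.reshape(-1,3)
o=S[(S[:,2]>.06)&(S[:,0]<.8)&(S[:,0]>.5)&(S[:,1]<.15)&(S[:,1]>-.2)&(S[:,2]<.28)]
for x in np.arange(.6,.8,.025): 
    b=o[(o[:,0]>=x)&(o[:,0]<x+.025)]
    if len(b): print(x,b.min(0),b.max(0))
E
python3 c.py
```

```text
[0.573  0.2809 0.2299] [[-0.3378  0.9412 -0.0011]
 [ 0.9412  0.3378 -0.0001]
 [ 0.0003 -0.0011 -1.    ]] [15.4959 31.0113 58.9929  0.0111 90.0596 -4.2443] [ 0.0171 -0.3066  0.1083]
[(array([239.6, 181.1]), 0.89, array([0.5791, 0.2882, 0.085 ])), (array([203.6, 291.1]), 0.75, array([0.2789, 0.1062, 0.085 ]))]
0.6 [ 0.6    -0.1138  0.0602] [0.625  0.1253 0.0741]
0.625 [ 0.625  -0.0002  0.0647] [0.65   0.1187 0.0761]
0.65 [0.65   0.0211 0.0654] [0.6636 0.0978 0.0742]
0.675 [ 0.6914 -0.1009  0.0601] [0.7    0.083  0.0783]
0.7000000000000001 [ 0.7    -0.1206  0.0601] [0.725  0.0989 0.1408]
0.7250000000000001 [ 0.725  -0.1196  0.0629] [0.75   0.1159 0.2119]
0.7500000000000001 [ 0.75   -0.1042  0.1286] [0.775  0.1243 0.244 ]
0.7750000000000001 [ 0.775  -0.1838  0.0756] [0.8    0.1142 0.2735]
```

{"name": "jog_arm", "arguments": {
  "plan": "0 0 0 0.2 0.2 2 0;0 0 0 0 0 3 0;0 0 0 0 0 3 0;0 0 0 0 0 3 0;0 0 0 0 0 2 0;0 0 0 0 0 1 0;0 0 0 0 0 1 0;0 0 0 0 0 0.7 0;0 0 0 0 0 0.7 0;0 0 0 0 0 0 0"
}}

```text
time_s: 4.97
position: [0.5735, 0.281, 0.0668]
tool_rot: [[-0.335, 0.942, -0.001], [0.942, 0.335, -0.0], [0.0, -0.001, -1.0]]
ft_force: [0.3, 0.6, -0.1]
grip_width: 0.0854
gripper_force: 0.0
```

{"name": "jog_arm", "arguments": {
  "plan": "0 0 0 0 0 0 90;0 0 0 0 0 0 150;0 0 0 0 0 0 180;0 0 0 0 0 0 195;0 0 0 0 0 0 210;0 0 0 0 0 0 225;0 0 0 0 0 0 255;0 0 0 0 0 0 255;0 0 0 0 0 0 255;0 0 0 0 0 0 255",
  "grip_force": 60
}}

```text
time_s: 5.8
position: [0.5739, 0.2814, 0.0674]
tool_rot: [[-0.335, 0.942, 0.001], [0.942, 0.335, 0.0], [0.0, 0.001, -1.0]]
ft_force: [2.0, 1.5, -0.6]
grip_width: 0.0133
gripper_force: 61.5
```

{"name": "jog_arm", "arguments": {
  "plan": "0 0 0 0 0 -0.3 255;0 0 0 0 0 -0.5 255;0 0 0 0 0 -1 255;0 0 0 0 0 -2 255;0 0 0 0 0 -2 255;0 0 0 0 0 -2 255;0 0 0 0 0 -2 255;0 0 0 0 0 -2 255;0 0 0 0 0 -1 255;0 0 0 0 0 0 255",
  "grip_force": 80
}}

```text
time_s: 6.63
position: [0.5743, 0.2815, 0.1982]
tool_rot: [[-0.335, 0.942, 0.004], [0.942, 0.335, 0.001], [-0.0, 0.005, -1.0]]
ft_force: [-0.7, 0.0, -3.8]
grip_width: 0.0127
gripper_force: 79.7
```

```bash
cat > e.py <<'E'
from h import *
import sys
np.set_printoptions(precision=4,suppress=True)
s=env.observe(); print(s['time_s'],s['position'],'yaw',np.degrees(np.arctan2(s['tool_rot'][1][0],s['tool_rot'][0][0])),s['q'],'F',s['ft_force'],'M',s['wrist_torque'],s['grip_width'])
print(np.array(s['tool_rot']))
if len(sys.argv)>1:
    d=cam('scene');save(d,f'pics/{sys.argv[1]}.png'); d=cam('top');save(d,f'pics/{sys.argv[1]}t.png')
E
python3 e.py lift
```

```text
6.6333 [0.5743 0.2815 0.1982] yaw 109.57663762594457 [15.5288 32.111  62.2457 -0.0004 85.3777 -4.0479] F [-0.6879  0.0398 -3.7554] M [-0.043  -0.0402  0.0686] 0.012698271707527348
[[-0.3351  0.9422  0.0045]
 [ 0.9422  0.3351  0.0012]
 [-0.0003  0.0046 -1.    ]]
```

View pics/lift.png

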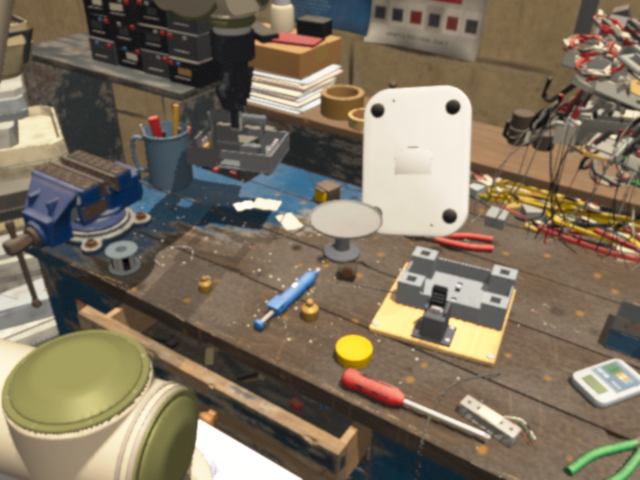

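The tray is lifted level (about 3.8 N) and hanging clear. Next I turn it to the stand's yaw and carry it across.

{"name": "jog_arm", "arguments": {
  "plan": "0 0 2.4 0 0 -1 255;0 0 5 0 0 -1 255;0 0 2.4 0 0 -1 255;0 0 0 -1 -0.2 0 255;0 0 0 -2 -0.4 0 255;0 0 0 -3 -0.6 0 255;0 0 0 -3 -0.6 0 255;0 0 0 -3 -0.6 0 255;0 0 0 -3 -0.6 0 255;0 0 0 -3 -0.6 0 255"
}}

```text
time_s: 7.57
position: [0.5676, 0.0957, 0.2235]
tool_rot: [[-0.171, 0.985, -0.003], [0.985, 0.171, -0.0], [0.0, -0.003, -1.0]]
ft_force: [0.5, 0.6, -3.7]
grip_width: 0.013
gripper_force: 79.5
```

{"name": "jog_arm", "arguments": {
  "plan": "0 0 0 -3 -0.6 0 255;0 0 0 -3 -0.6 0 255;0 0 0 -3 -0.6 0 255;0 0 0 -3 -0.6 0 255;0 0 0 -3 -0.6 0 255;0 0 0 -3 -0.6 0 255;0 0 0 -3 -0.6 0 255;0 0 0 -2.5 -0.5 0 255;0 0 0 -2 -0.4 0 255;0 0 0 -1 -0.2 0 255"
}}

```text
time_s: 8.4
position: [0.5603, -0.1751, 0.2235]
tool_rot: [[-0.169, 0.986, -0.003], [0.986, 0.169, 0.001], [0.001, -0.003, -1.0]]
ft_force: [0.8, 0.0, -4.5]
grip_width: 0.0124
gripper_force: 79.5
```

{"name": "jog_arm", "arguments": {
  "plan": "0 0 0 0 0 0 255;0 0 0 0 0 0 255;0 0 0 0 0 0 255"
}}

```text
time_s: 8.65
position: [0.5613, -0.1712, 0.2249]
tool_rot: [[-0.171, 0.985, -0.001], [0.985, 0.171, 0.001], [0.001, -0.001, -1.0]]
ft_force: [0.6, -0.6, -3.6]
grip_width: 0.0128
gripper_force: 79.6
```

```bash
cat > f.py <<'E'
from h import *
np.set_printoptions(precision=4,suppress=True)
d=cam('top'); s=env.observe(); p=np.array(s['position']);R=np.array(s['tool_rot'])
print(s['time_s'],p,'yaw',np.degrees(np.arctan2(R[1,0],R[0,0])),R[2],'F',s['ft_force'],s['grip_width'])
W=cloud(d); S=W.reshape(-1,3)
zw=p[2]+.0187-.04   # wall tops
S=S[(abs(S[:,0]-p[0])<.14)&(abs(S[:,1]-p[1])<.14)]
for lo,hi in((-.006,.006),(-.03,.006)):
    Q=S[(S[:,2]>zw+lo)&(S[:,2]<zw+hi)]; c,sz,a=cv2.minAreaRect((Q[:,:2]*1000).astype(np.float32)); print(lo,len(Q),c,sz,a,np.median(Q[:,2])-zw)
# tilt of the wall tops
Q=S[abs(S[:,2]-zw)<.006]; print('plane',np.linalg.lstsq(np.c_[Q[:,:2]-p[:2],np.ones(len(Q))],Q[:,2],rcond=None)[0])
save(d,'pics/ft%d.png'%(s['time_s']*10)); d=cam('scene'); save(d,'pics/f%d.png'%(s['time_s']*10))
E
python3 f.py; ls pics
```

```text
8.7 [ 0.5614 -0.1711  0.2251] yaw 99.8692312815608 [ 0.0007 -0.0004 -1.    ] F [-0.1326  0.3828 -2.9933] 0.012494949077660961
-0.006 372 (561.4592895507812, -168.2818603515625) (110.22650146484375, 161.89227294921875) 10.104697227478027 -0.0018526566577065362
-0.03 1063 (561.9525146484375, -167.86534118652344) (110.37274169921875, 162.03179931640625) 10.602428436279297 -0.013480258127583827
plane [0.0051 0.0023 0.2016]
crop1.png
f87.png
ft87.png
lift.png
liftt.png
scene0.png
scene2.png
top0.png
top2.png
```

{"name": "jog_arm", "arguments": {
  "plan": "0 0 0 -0.35 0 1 255;0 0 0 0 0 2 255;0 0 0 0 0 2 255;0 0 0 0 0 2 255;0 0 0 0 0 1 255;0 0 0 0 0 0.5 255;0 0 0 0 0 0 255;0 0 0 0 0 0 255;0 0 0 0 0 0 255"
}}

```text
time_s: 9.5
position: [0.5626, -0.176, 0.1415]
tool_rot: [[-0.17, 0.985, 0.002], [0.985, 0.17, -0.001], [-0.001, 0.002, -1.0]]
ft_force: [-0.8, 0.4, -4.8]
grip_width: 0.0126
gripper_force: 79.4
```

```bash
python3 f.py; python3 -c "
import cv2,glob
f=sorted(glob.glob('pics/f9*.png')+glob.glob('pics/f1*.png'))[-1];i=cv2.imread(f)[200:380,350:560];cv2.imwrite('pics/z1.png',cv2.resize(i,None,fx=3.3,fy=3.3,interpolation=2))"
```

```text
9.55 [ 0.5626 -0.176   0.1415] yaw 99.77842883760935 [-0.0013  0.0017 -1.    ] F [-0.2681 -0.2643 -3.6127] 0.012509788298625531
-0.006 265 (555.6478271484375, -134.75003051757812) (110.12666320800781, 83.30499267578125) 9.918373107910156 -0.0017895501197497388
-0.03 800 (555.7238159179688, -135.29742431640625) (110.16964721679688, 84.81484985351562) 9.853343963623047 -0.014474992402993103
plane [ 0.0069 -0.0052  0.1186]
```

View pics/z1.png

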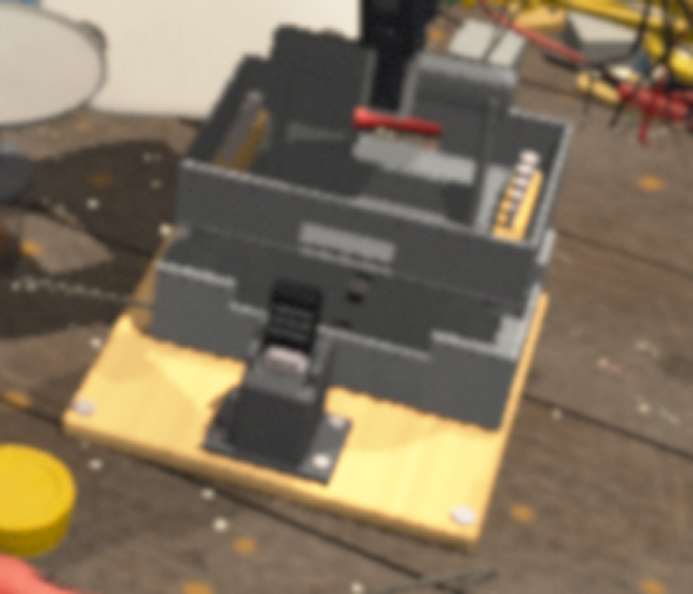

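The scene zoom shows the tray level and closely aligned above the lower tray, with the bolt post standing free. The visible tray end puts the tray centre about 1.8 mm too far towards -y. I'll correct that and lower slowly.

{"name": "jog_arm", "arguments": {
  "plan": "0 0 0 0.18 0 0.5 255;0 0 0 0 0 0.3 255;0 0 0 0 0 0.2 255;0 0 0 0 0 0.2 255;0 0 0 0 0 0.1 255;0 0 0 0 0 0.1 255;0 0 0 0 0 0 255;0 0 0 0 0 0 255"
}}

```text
time_s: 10.27
position: [0.5618, -0.1741, 0.1263]
tool_rot: [[-0.17, 0.985, 0.0], [0.985, 0.17, -0.0], [-0.0, 0.0, -1.0]]
ft_force: [1.1, 0.1, -3.7]
grip_width: 0.0124
gripper_force: 79.5
```

{"name": "jog_arm", "arguments": {
  "plan": "0 0 0 0 0 0.05 255;0 0 0 0 0 0.05 255;0 0 0 0 0 0.05 255;0 0 0 0 0 0.05 255;0 0 0 0 0 0 255;0 0 0 0 0 0 255"
}}

```text
time_s: 10.77
position: [0.5618, -0.174, 0.1243]
tool_rot: [[-0.17, 0.985, -0.0], [0.985, 0.17, 0.0], [0.0, -0.0, -1.0]]
ft_force: [0.1, 0.3, -3.5]
grip_width: 0.0128
gripper_force: 79.5
```

{"name": "jog_arm", "arguments": {
  "plan": "0 0 0 0 0 0.05 255;0 0 0 0 0 0.05 255;0 0 0 0 0 0 255;0 0 0 0 0 0 255"
}}

```text
time_s: 11.1
position: [0.5617, -0.174, 0.1233]
tool_rot: [[-0.17, 0.985, -0.0], [0.985, 0.17, 0.0], [0.0, -0.0, -1.0]]
ft_force: [-0.5, -0.1, -4.6]
grip_width: 0.0125
gripper_force: 79.5
```

{"name": "jog_arm", "arguments": {
  "plan": "0 0 0 0 0 0.05 255;0 0 0 0 0 0.05 255;0 0 0 0 0 0 255;0 0 0 0 0 0 255"
}}

```text
time_s: 11.43
position: [0.5618, -0.174, 0.1223]
tool_rot: [[-0.17, 0.985, -0.0], [0.985, 0.17, 0.0], [0.0, -0.0, -1.0]]
ft_force: [0.7, -0.4, -4.4]
grip_width: 0.0125
gripper_force: 79.5
```

{"name": "jog_arm", "arguments": {
  "plan": "0 0 0 0 0 0.05 255;0 0 0 0 0 0.05 255;0 0 0 0 0 0 255"
}}

```text
time_s: 11.68
position: [0.5617, -0.174, 0.1212]
tool_rot: [[-0.17, 0.985, -0.0], [0.985, 0.17, 0.0], [0.0, -0.0, -1.0]]
ft_force: [0.3, -0.7, -3.8]
grip_width: 0.0125
gripper_force: 79.5
```

{"name": "jog_arm", "arguments": {
  "plan": "0 0 0 0 0 0.05 255;0 0 0 0 0 0.05 255;0 0 0 0 0 0 255"
}}

```text
time_s: 11.93
position: [0.5617, -0.174, 0.1202]
tool_rot: [[-0.17, 0.985, -0.0], [0.985, 0.17, 0.0], [0.0, -0.0, -1.0]]
ft_force: [-0.1, 0.5, -4.3]
grip_width: 0.0124
gripper_force: 79.5
```

{"name": "jog_arm", "arguments": {
  "plan": "0 0 0 0 0 0.05 255;0 0 0 0 0 0.05 255;0 0 0 0 0 0 255"
}}

```text
time_s: 12.18
position: [0.5617, -0.174, 0.1192]
tool_rot: [[-0.17, 0.985, -0.0], [0.985, 0.17, 0.0], [0.0, -0.0, -1.0]]
ft_force: [-0.1, -0.5, -5.0]
grip_width: 0.0126
gripper_force: 79.5
```

The feet are dropping into the sockets with no resistance, 5 mm below the block tops. I'll go on down to the seat at about 0.1154.

{"name": "jog_arm", "arguments": {
  "plan": "0 0 0 0 0 0.05 255;0 0 0 0 0 0.05 255;0 0 0 0 0 0.05 255;0 0 0 0 0 0.05 255;0 0 0 0 0 0 255;0 0 0 0 0 0 255"
}}

```text
time_s: 12.68
position: [0.5617, -0.174, 0.1173]
tool_rot: [[-0.17, 0.985, -0.0], [0.985, 0.17, 0.0], [0.0, -0.0, -1.0]]
ft_force: [0.4, -0.2, -5.4]
grip_width: 0.0128
gripper_force: 79.5
```

{"name": "jog_arm", "arguments": {
  "plan": "0 0 0 0 0 0.05 255;0 0 0 0 0 0.05 255;0 0 0 0 0 0 255;0 0 0 0 0 0 255"
}}

```text
time_s: 13.02
position: [0.5618, -0.174, 0.1163]
tool_rot: [[-0.17, 0.985, -0.0], [0.985, 0.17, 0.0], [0.0, -0.0, -1.0]]
ft_force: [-0.1, -0.1, -4.1]
grip_width: 0.0129
gripper_force: 79.5
```

{"name": "jog_arm", "arguments": {
  "plan": "0 0 0 0 0 0.04 255;0 0 0 0 0 0.04 255;0 0 0 0 0 0 255;0 0 0 0 0 0 255"
}}

```text
time_s: 13.35
position: [0.5618, -0.1741, 0.1156]
tool_rot: [[-0.17, 0.985, 0.0], [0.985, 0.17, -0.0], [-0.0, 0.0, -1.0]]
ft_force: [0.2, -0.4, -4.1]
grip_width: 0.0123
gripper_force: 79.6
```

{"name": "jog_arm", "arguments": {
  "plan": "0 0 0 0 0 0.04 255;0 0 0 0 0 0 255;0 0 0 0 0 0 255"
}}

```text
time_s: 13.6
position: [0.5619, -0.174, 0.1154]
tool_rot: [[-0.17, 0.985, 0.0], [0.985, 0.17, -0.0], [-0.0, 0.0, -1.0]]
ft_force: [0.3, 1.5, -1.1]
grip_width: 0.0125
gripper_force: 80.0
```

{"name": "jog_arm", "arguments": {
  "plan": "0 0 0 0 0 0.04 255;0 0 0 0 0 0 255;0 0 0 0 0 0 255"
}}

```text
time_s: 13.85
position: [0.5621, -0.174, 0.1152]
tool_rot: [[-0.17, 0.985, 0.001], [0.985, 0.17, -0.0], [-0.0, 0.001, -1.0]]
ft_force: [0.6, 0.9, 2.7]
grip_width: 0.013
gripper_force: 80.5
```

{"name": "jog_arm", "arguments": {
  "plan": "0 0 0 0 0 0.04 255;0 0 0 0 0 0 255;0 0 0 0 0 0 255"
}}

```text
time_s: 14.1
position: [0.5622, -0.1741, 0.1151]
tool_rot: [[-0.17, 0.985, 0.002], [0.985, 0.17, -0.001], [-0.001, 0.001, -1.0]]
ft_force: [0.9, 2.2, 5.8]
grip_width: 0.0127
gripper_force: 81.1
```

It's seated: contact came at the expected height of 0.115, with a net press of about 10 N. Next I ease off, release and lift away.

{"name": "jog_arm", "arguments": {
  "plan": "0 0 0 0 0 -0.06 255;0 0 0 0 0 0 200;0 0 0 0 0 0 150;0 0 0 0 0 0 100;0 0 0 0 0 0 100;0 0 0 0 0 0 100;0 0 0 0 0 0 100;0 0 0 0 0 0 100"
}}

```text
time_s: 14.77
position: [0.5618, -0.1741, 0.1149]
tool_rot: [[-0.17, 0.985, -0.0], [0.985, 0.17, 0.0], [0.0, -0.0, -1.0]]
ft_force: [0.4, 0.0, 0.7]
grip_width: 0.0517
gripper_force: 0.0
```

{"name": "jog_arm", "arguments": {
  "plan": "0 0 0 0 0 -0.5 100;0 0 0 0 0 -1 100;0 0 0 0 0 -2 100;0 0 0 0 0 -2 100;0 0 0 0 0 -2 100;0 0 0 0 0 -2 100;0 0 0 0 0 -1 255;0 0 0 0 0 0 255;0 0 0 0 0 0 255;0 0 0 0 0 0 255",
  "grip_force": 40
}}

```text
time_s: 15.6
position: [0.5613, -0.1738, 0.2188]
tool_rot: [[-0.17, 0.985, -0.002], [0.985, 0.17, 0.001], [0.001, -0.002, -1.0]]
ft_force: [-0.0, 0.9, -0.1]
grip_width: 0.0038
gripper_force: 0.0
```

```bash
cat > g.py <<'E'
from h import *
np.set_printoptions(precision=4,suppress=True)
s=env.observe(); print(s['time_s'],s['position'],s['tool_rot'],s['q'],s['grip_width'])
for n in('scene','top'):
    d=cam(n); W=cloud(d).reshape(-1,3); save(d,f'pics/{n}_g.png')
    y=np.radians(9.75); c=np.array([.562,-.1717]); 
    L=(W[:,:2]-c)@np.array([[np.cos(y),-np.sin(y)],[np.sin(y),np.cos(y)]])
    m=(abs(L[:,0])<.058)&(abs(L[:,1])<.085)
    k=m&(abs(W[:,2]-.093)<.006); print(n,'wall',k.sum(),np.median(W[k,2]),'plane',np.linalg.lstsq(np.c_[L[k],np.ones(k.sum())],W[k,2],rcond=None)[0],L[k].min(0),L[k].max(0))
    k=m&(W[:,2]>.128)&(W[:,2]<.16); print(' bar top',k.sum(),np.median(W[k,2]) if k.any() else 0,np.median(L[k],0))
    k=(abs(L[:,1]+.0)<.04)&(L[:,0]>-.13)&(L[:,0]<-.075)&(W[:,2]>.075)&(W[:,2]<.11); print(' post',k.sum(),W[k].min(0),W[k].max(0),np.median(W[k],0),'L',L[k].min(0),L[k].max(0))
    t=models.tip_of(n,'bolt_post'); print([(x['at'],x['confidence'],at_z(d,x['at'],.085)) for x in t])
E
python3 g.py
python3 -c "
import cv2
i=cv2.imread('pics/scene_g.png')[200:380,350:560];cv2.imwrite('pics/z2.png',cv2.resize(i,None,fx=3.3,fy=3.3,interpolation=2))"
```

```text
15.6 [ 0.5613 -0.1738  0.2188] [[-0.1697  0.9855 -0.0018]
 [ 0.9855  0.1697  0.001 ]
 [ 0.0013 -0.0017 -1.    ]] [-28.7404  26.1695  69.2829  -0.0015  84.6675 -38.5108] 0.0037712731315729517
scene wall 1102 0.09093957708930256 plane [-0.0078 -0.003   0.091 ] [-0.0578 -0.083 ] [0.0573 0.0798]
 bar top 947 0.139442295299338 [-0.0055 -0.0041]
 post 283 [ 0.4514 -0.1939  0.0752] [ 0.4675 -0.1718  0.1029] [ 0.457  -0.1839  0.0911] L [-0.1106 -0.0043] [-0.0956  0.0175]
[([435.7, 296.1], 0.72, array([ 0.4586, -0.1795,  0.085 ]))]
top wall 320 0.09200760826899584 plane [-0.0063 -0.0172  0.0927] [-0.0555 -0.0214] [0.055  0.0814]
 bar top 159 0.14174643169193313 [-0.0009  0.042 ]Traceback (most recent call last):
  File "g.py", line 11, in <module>
    k=(abs(L[:,1]+.0)<.04)&(L[:,0]>-.13)&(L[:,0]<-.075)&(W[:,2]>.075)&(W[:,2]<.11); print(' post',k.sum(),W[k].min(0),W[k].max(0),np.median(W[k],0),'L',L[k].min(0),L[k].max(0))
                                                                                                          ~~~~~~~~^^^
    return umr_minimum(a, axis, None, out, keepdims, initial, where)
ValueError: zero-size array to reduction operation minimum which has no identity
```

View pics/z2.png

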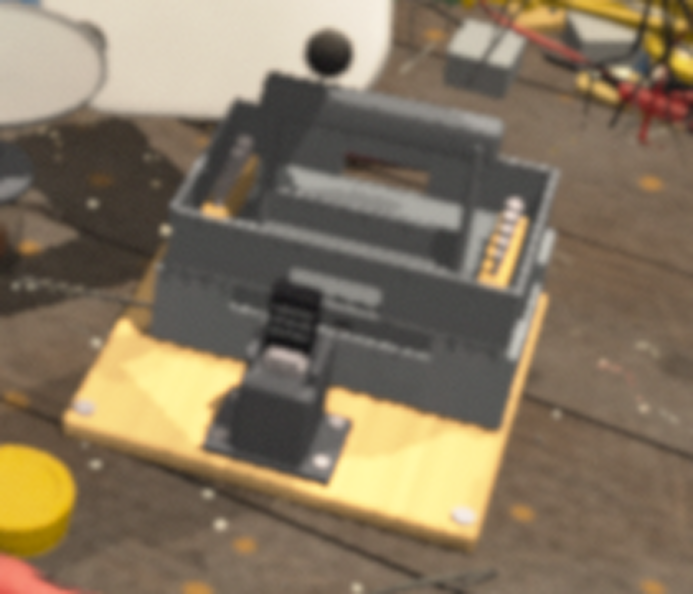

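The zoom shows the upper tray fully seated: corner blocks covered, walls at about 0.093 m as expected, level. The post's back face is about 108 mm out from the tray centre, at y +8 mm in stand axes. I'll go behind it with the fingers shut.

{"name": "jog_arm", "arguments": {
  "plan": "0 0 0 0.2 -2 0 255;0 0 0 0.2 -3 0 255;0 0 0 0.2 -3 0 255;0 0 0 0.2 -3 0 255;0 0 0 0.2 -2.6 0 255;0 0 0 0 0 0 255;0 0 0 0 0 0 255"
}}

```text
time_s: 16.33
position: [0.4254, -0.1874, 0.2199]
tool_rot: [[-0.168, 0.986, -0.0], [0.986, 0.168, 0.0], [0.0, 0.0, -1.0]]
ft_force: [-0.3, -0.3, -0.1]
grip_width: -0.0002
gripper_force: 0.0
```

{"name": "jog_arm", "arguments": {
  "plan": "0 0 0 0 0 2 255;0 0 0 0 0 3 255;0 0 0 0 0 3 255;0 0 0 0 0 2 255;0 0 0 0 0 1 255;0 0 0 0 0 1 255;0 0 0 0 0 1 255;0 0 0 0 0 1 255;0 0 0 0 0 0 255;0 0 0 0 0 0 255"
}}

```text
time_s: 17.17
position: [0.4266, -0.1872, 0.0794]
tool_rot: [[-0.17, 0.985, -0.001], [0.985, 0.17, 0.001], [0.001, -0.001, -1.0]]
ft_force: [-0.4, 0.3, -0.3]
grip_width: -0.0001
gripper_force: 0.0
```

```bash
python3 e.py p; python3 -c "
import cv2
i=cv2.imread('pics/p.png')[200:380,350:560];cv2.imwrite('pics/z3.png',cv2.resize(i,None,fx=3.3,fy=3.3,interpolation=2))"
```

```text
17.1667 [ 0.4266 -0.1872  0.0794] yaw 99.8027054958642 [-38.3013  24.1604 100.2461   0.0057  55.6574 -48.1072] F [-0.3647  0.3087 -0.2693] M [ 0.006   0.0236 -0.0207] -0.00013928210300498666
[[-0.1703  0.9854 -0.0008]
 [ 0.9854  0.1703  0.0008]
 [ 0.0009 -0.0007 -1.    ]]
```

View pics/z3.png

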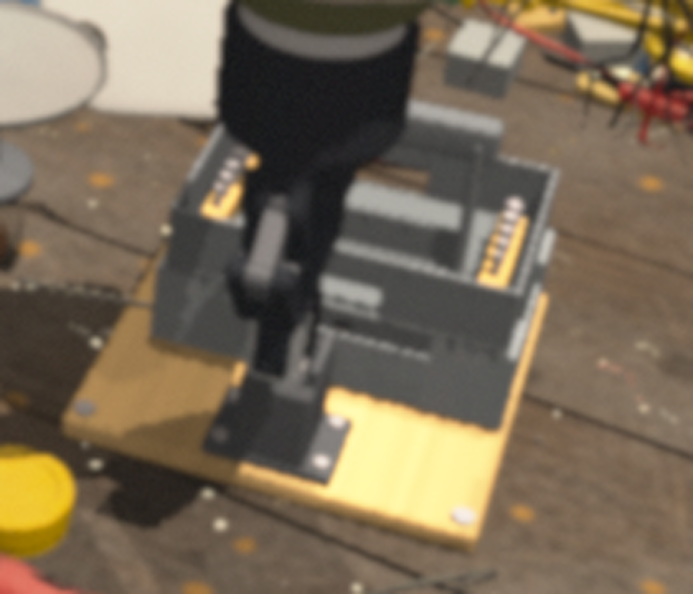

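The shut fingers stand just behind the thumb post and above the guides. Now I push gently along the stand's +x.

{"name": "jog_arm", "arguments": {
  "plan": "0 0 0 0 0.2 0 255;0 0 0 0 0.2 0 255;0 0 0 0 0.2 0 255;0 0 0 0 0.2 0 255;0 0 0 0 0.2 0 255;0 0 0 0 0.2 0 255;0 0 0 0 0 0 255"
}}

```text
time_s: 17.85
position: [0.4382, -0.1852, 0.08]
tool_rot: [[-0.17, 0.985, 0.0], [0.985, 0.17, -0.0], [-0.0, 0.0, -1.0]]
ft_force: [0.2, -0.1, -0.1]
grip_width: 0.0001
gripper_force: 0.0
```

{"name": "jog_arm", "arguments": {
  "plan": "0 0 0 0 0.2 0 255;0 0 0 0 0.2 0 255;0 0 0 0 0.2 0 255;0 0 0 0 0.2 0 255;0 0 0 0 0 0 255"
}}

```text
time_s: 18.27
position: [0.446, -0.1838, 0.0799]
tool_rot: [[-0.17, 0.985, -0.0], [0.985, 0.17, 0.0], [0.0, -0.0, -1.0]]
ft_force: [-0.3, 0.2, 0.5]
grip_width: -0.0002
gripper_force: 0.3
```

{"name": "jog_arm", "arguments": {
  "plan": "0 0 0 0 0.2 0 255;0 0 0 0 0.2 0 255;0 0 0 0 0.2 0 255;0 0 0 0 0.2 0 255;0 0 0 0 0 0 255"
}}

```text
time_s: 18.68
position: [0.454, -0.1824, 0.0799]
tool_rot: [[-0.17, 0.985, 0.0], [0.985, 0.17, -0.0], [-0.0, 0.0, -1.0]]
ft_force: [-0.0, -0.4, 0.5]
grip_width: -0.0001
gripper_force: 0.2
```

```bash
python3 e.py p2; python3 -c "
import cv2
i=cv2.imread('pics/p2.png')[200:380,350:560];cv2.imwrite('pics/z4.png',cv2.resize(i,None,fx=3.3,fy=3.3,interpolation=2))"
```

```text
18.6833 [ 0.454  -0.1824  0.0799] yaw 99.78256511774609 [-35.7929  25.9272  96.6648   0.0098  57.3965 -45.5807] F [-0.0275 -0.4152  0.5167] M [-0.0589  0.0466 -0.0201] -6.39855256688847e-05
[[-0.1699  0.9855  0.0002]
 [ 0.9855  0.1699 -0.    ]
 [-0.      0.0002 -1.    ]]
```

View pics/z4.png

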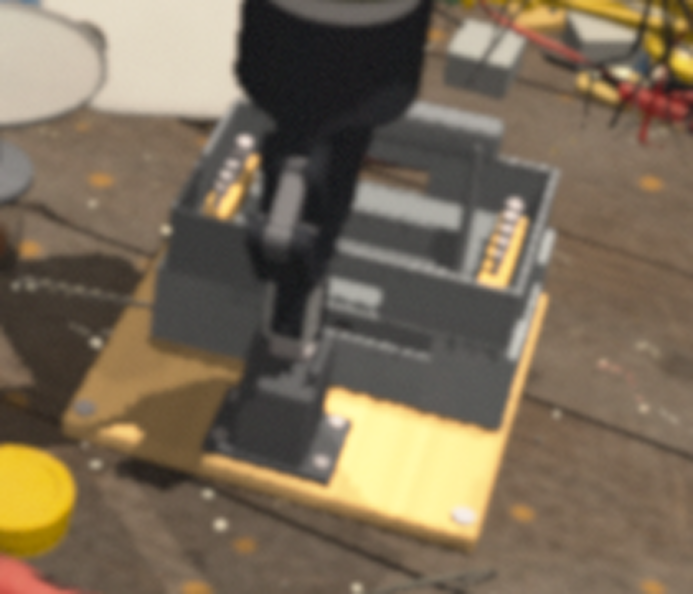

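The fingers line up with the post, which they hide from view. I'll push on in small steps until the hard stop shows in the force.

{"name": "jog_arm", "arguments": {
  "plan": "0 0 0 0 0.2 0 255;0 0 0 0 0.2 0 255;0 0 0 0 0.2 0 255;0 0 0 0 0 0 255"
}}

```text
time_s: 19.12
position: [0.4599, -0.1814, 0.0799]
tool_rot: [[-0.17, 0.985, 0.0], [0.985, 0.17, 0.0], [-0.0, 0.0, -1.0]]
ft_force: [-0.7, 0.2, 0.9]
grip_width: -0.0
gripper_force: 0.3
```

{"name": "jog_arm", "arguments": {
  "plan": "0 0 0 0 0.2 0 255;0 0 0 0 0.2 0 255;0 0 0 0 0 0 255"
}}

```text
time_s: 19.37
position: [0.4638, -0.1808, 0.0799]
tool_rot: [[-0.17, 0.985, 0.0], [0.985, 0.17, 0.0], [0.0, 0.0, -1.0]]
ft_force: [-1.1, 0.0, 1.2]
grip_width: 0.0
gripper_force: 0.3
```

{"name": "jog_arm", "arguments": {
  "plan": "0 0 0 0 0.2 0 255;0 0 0 0 0.2 0 255;0 0 0 0 0 0 255"
}}

```text
time_s: 19.62
position: [0.4675, -0.1801, 0.0799]
tool_rot: [[-0.17, 0.985, -0.0], [0.985, 0.17, -0.0], [-0.0, -0.0, -1.0]]
ft_force: [-2.1, -1.0, 0.8]
grip_width: 0.0001
gripper_force: 1.1
```

{"name": "jog_arm", "arguments": {
  "plan": "0 0 0 0 0.1 0 255;0 0 0 0 0.1 0 255;0 0 0 0 0 0 255"
}}

```text
time_s: 19.87
position: [0.4679, -0.18, 0.0799]
tool_rot: [[-0.17, 0.985, -0.004], [0.985, 0.17, -0.0], [0.0, -0.004, -1.0]]
ft_force: [-10.5, -4.1, 4.9]
grip_width: -0.0001
gripper_force: 6.0
```

{"name": "jog_arm", "arguments": {
  "plan": "0 0 0 0 0.1 0 255;0 0 0 0 0.1 0 255;0 0 0 0 0 0 255"
}}

```text
time_s: 20.12
position: [0.4682, -0.1799, 0.0799]
tool_rot: [[-0.17, 0.985, -0.008], [0.985, 0.17, -0.0], [0.001, -0.008, -1.0]]
ft_force: [-20.9, -7.2, 9.9]
grip_width: 0.0002
gripper_force: 11.0
```

{"name": "jog_arm", "arguments": {
  "plan": "0 0 0 0 0.1 0 255;0 0 0 0 0.1 0 255;0 0 0 0 0 0 255"
}}

```text
time_s: 20.37
position: [0.4686, -0.1797, 0.0799]
tool_rot: [[-0.171, 0.985, -0.012], [0.985, 0.171, -0.0], [0.002, -0.011, -1.0]]
ft_force: [-30.6, -10.8, 15.3]
grip_width: -0.0003
gripper_force: 16.1
```

That is the hard stop: force rises steeply at exactly about 28 mm of travel. I'll back off, lift and check.

{"name": "jog_arm", "arguments": {
  "plan": "0 0 0 0 -0.6 0 255;0 0 0 0 -1 0 255;0 0 0 0 -1 0 255;0 0 0 0 -1 0 255;0 0 0 0 0 -1 255;0 0 0 0 0 -3 255;0 0 0 0 0 -3 255;0 0 0 0 0 -3 255;0 0 0 -1 -2 -3 255;0 0 0 -1 -2 -2 255"
}}

```text
time_s: 21.2
position: [0.4017, -0.2119, 0.2324]
tool_rot: [[-0.172, 0.985, 0.003], [0.985, 0.172, -0.002], [-0.002, 0.002, -1.0]]
ft_force: [-0.3, -2.0, -0.2]
grip_width: 0.0002
gripper_force: 0.0
```

{"name": "jog_arm", "arguments": {
  "plan": "0 0 0 0 -3 -1 255;0 0 0 0 -2 0 255;0 0 0 0 0 0 255;0 0 0 0 0 0 255"
}}

```text
time_s: 21.53
position: [0.3519, -0.2203, 0.2401]
tool_rot: [[-0.168, 0.986, 0.001], [0.986, 0.168, -0.0], [-0.001, 0.001, -1.0]]
ft_force: [0.9, -0.5, -0.5]
grip_width: 0.0003
gripper_force: 0.0
```

```bash
sed -i "s/print(' post'/if k.any(): print(' post'/" g.py; python3 g.py; python3 -c "
import cv2
i=cv2.imread('pics/scene_g.png')[200:380,350:560];cv2.imwrite('pics/z5.png',cv2.resize(i,None,fx=3.3,fy=3.3,interpolation=2))"
```

```text
File "g.py", line 11
    k=(abs(L[:,1]+.0)<.04)&(L[:,0]>-.13)&(L[:,0]<-.075)&(W[:,2]>.075)&(W[:,2]<.11); if k.any(): print(' post',k.sum(),W[k].min(0),W[k].max(0),np.median(W[k],0),'L',L[k].min(0),L[k].max(0))
                                                                                    ^^
SyntaxError: invalid syntax
```

That crop was the stale picture from before the push, because my script failed. I'll fix it and measure afresh.

```bash
sed -i "s/; if k.any(): print(' post'/\n    if k.any(): print(' post'/" g.py; python3 g.py; python3 -c "
import cv2
i=cv2.imread('pics/scene_g.png');a=cv2.resize(i[200:380,350:560],(0,0),fx=2,fy=2);b=i[120:480,180:560];cv2.imwrite('pics/z6.png',__import__('numpy').hstack([a,b]))"
```

```text
21.5333 [ 0.3519 -0.2203  0.2401] [[-0.168   0.9858  0.0009]
 [ 0.9858  0.168  -0.0004]
 [-0.0006  0.0008 -1.    ]] [-48.5062   7.6571  92.7707   0.0224  79.52   -58.1825] 0.00033649907658308187
scene wall 1048 0.09119141652587948 plane [-0.0066 -0.0004  0.0912] [-0.0577 -0.083 ] [0.0575 0.0794]
 bar top 651 0.13915895002425538 [-0.0055 -0.0206]
 post 245 [ 0.4781 -0.1896  0.075 ] [ 0.4883 -0.1674  0.1032] [ 0.4823 -0.1793  0.0902] L [-0.0837 -0.0047] [-0.0751  0.0176]
[([443.1, 284.1], 0.98, array([ 0.4918, -0.1764,  0.085 ]))]
top wall 668 0.09184163227361347 plane [-0.0048  0.      0.0917] [-0.0556 -0.0814] [0.0548 0.0818]
 bar top 555 0.14205384756382433 [-0.0015  0.0019]
 post 56 [ 0.4787 -0.1867  0.0778] [ 0.4869 -0.1648  0.1024] [ 0.4829 -0.1739  0.0988] L [-0.082  -0.0021] [-0.0751  0.02  ]
[([448.9, 224.5], 0.52, array([ 0.4905, -0.1714,  0.085 ]))]
```

View pics/z6.png

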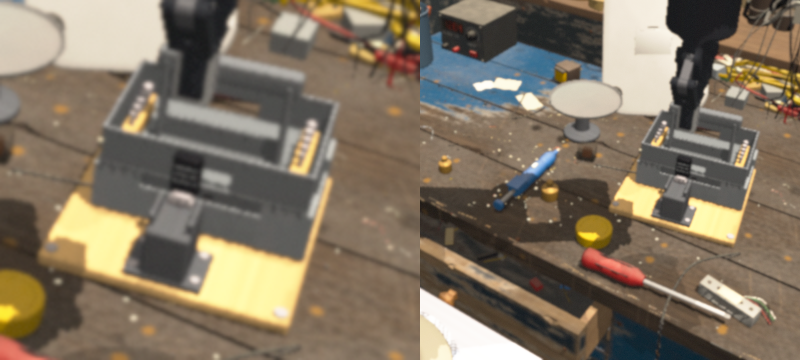

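The post now stands against the tray's long wall, having moved about 27 mm from its starting place to the hard stop. The tray is level and seated, the gripper is clear, and the bystanders in view are where they were. I'm handing in.

```bash
python3 -c "
from rig import job
print(job.close_job())"
```

```text
the job is handed in; nothing more can be done
None
```

The tray is seated level in all four sockets, the bolt was then pushed to its hard stop, the gripper is clear, and the job was handed in at about 22 s (no verdict was shown).

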